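Load an oak rail into a dowelling jig

ROBOT

A 6-joint arm with a two-finger parallel gripper is mounted at the origin on the work surface. World frame = base frame: x ahead of the robot, y to its left, z up, the work surface at z = 0. Lengths are in m, angles in rad, forces in N, time in s.
With the tool pointing down it reaches from about 0.25 to 0.725 m from the base axis. Payload 4 kg.
Tool frame: the origin (TCP) lies midway between the tips of the shut fingers; the grasp point (between the pads) lies 19 mm behind it; z points along the fingers, y is the line along which they close (so a half turn about z gives the same grasp; the last joint's range is limited). The gripper opens to 85 mm and grips with 20 to 120 N. Pads are 22 mm wide; open, the fingers measure 114 mm over their backs; the gripper's body (76 mm by 85 mm) begins 54 mm behind the grasp point. The pads swing forward as they close: fully open they stand 13 mm farther back than shut.
Start: joints at [1.153, 0.241, 0.005, 1.335, 0, 1.571], TCP at [0.203, 0.457, 0.231] pointing down, gripper open.
Joint ranges: [-2.72, 2.72], [-1.05, 1.87], [-1.09, 1.28], [-1.99, 2.15], [-1.42, 1.44], [-3.14, 3.14]. Speed limits (rad/s): [2.79, 2.79, 3.14, 3.14, 3.14, 3.14].

INTERFACE

Orientations are given as a rotation vector (axis times angle).
In Python, from bench import env gives the robot as it stands. Calls block until the motion is done:
- env.move_pose(position, orientation): joint-space move of the TCP to a pose.
- env.line_to(position, rotation=None, velocity=0.15, threshold=None): straight line of the TCP; rotation=None keeps the orientation; velocity is the mean speed in m/s. With threshold (N) it stops when the force on the tool has changed by that much, and returns True; else False.
- env.movej(angles): joint-space move.
- env.set_gripper(opening): finger opening in m; the grip force is fixed at half the most; returns when the fingers have stopped.
- env.dwell(seconds).
- env.solve_ik(position, orientation): joint angles nearest the present ones, or None.
- env.state(): the state.
- env.capture(name): name is "scene" or "top"; returns a dict with "pixels" (400x640x3 uint8, red, green, blue), "depth" (400x640 float32, m along the optical axis (not along the pixel's ray), 0 where there is no reading), "intrinsics" (3x3 intrinsics, pixels), "extrinsics" (4x4, takes a point from world to camera coordinates). Camera axes: x right, y down, z forward; pixel columns grow to the right and rows downward; lengths in m; the calibration is good to about 2 mm. A picture is of the moment at which its call begins.
A pose or a line that the arm cannot do raises env.MotionError and nothing moves.
- env.sign_off(): hands the job in; it is judged then, once.
The state is a dict: "time": time; "joints": joint angles; "dq": joint speeds; "joint_efforts": joint torques, N m; "position": TCP position; "ee_rot": TCP orientation; "wrist_force": force on the tool from outside, world axes, zero at the start; "torque": the same for the moment, N m; "finger_gap": finger opening in m; "grip_force": force on a finger pad.
Only numpy, scipy, OpenCV 4.12 (cv2) and the standard library are available. Lean on these libraries where they do the work, as an engineer would, in place of code of your own. Each camera call takes 0.05 s, during which the arm holds its last target. There are 200 camera calls.

TASK

Load the oak rail into the dowelling jig so that its end can be drilled: push it gently at one end and then the other until it lies flat along the whole aluminium fence, slide it along the fence until its end butts against the drill-bush block, and only then press the toggle clamp's handle fully down so that it holds the rail there. The fence is only hand-tight, so do not shove it out of its setting, and leave the other things where they are.

Things in the scene. Friction and masses are not known exactly. Their poses are not given: they have to be found in the camera images.
- jig: Dowelling jig, fixed: plywood board 18 mm thick on the table, carrying fence, bush block and toggle clamp. Origin: at table height under the middle of the nominal fence line; x points from the rail's side to the fence's (away from the robot), y along the fence towards the bush block, z up. Board: x -170 to 125, y -280 to 310 mm.
- fence_line (a point): Nominal mid-foot of the fence's face, on the board. Fence: aluminium bar 300 mm long (jig y +-150), 20 thick (+x side), 36 high; feet with knobs behind. Set by hand, not measured: its face is within 10 mm in x and 0.04 rad in yaw of this nominal, so contact must be felt. Hand-tight knobs hold it: over 10 N at an end, 20 N in the middle, shifts it; it must stay put within 1.5 mm.
- bush_face (a point): Middle of the face of the drill-bush block that the rail's end must meet: dark steel block, jig x -60 to 16 mm, 44 mm high above the board, fixed at the +y end of the fence, face at jig y = 170 mm looking to -y. The point is at jig x -22 mm, 15 mm above the board.
- rail: Planed oak rail, loose, plain bar 340 long, 44 wide, 30 mm high, 0.2 to 0.37 kg, lying on the board in front of the fence, skew to it and short of the bush block. Origin: centre of its underside; y along it towards the bush block, x across towards the fence, z up. Slides at 1 to 5 N; 6 to 7 N is enough to seat it; arrive under 20 mm/s.
- rail_end (a point): Middle of the rail's end face that has to meet the bush block (170 mm from the rail's centre along its y, 15 mm above its underside).
- clamp (a joint): Handle angle of the horizontal toggle clamp behind the fence's middle (jig y = 0): 0 = fully down, locked, about level; 0.62 to 0.8 rad at the start, standing up obliquely, pointing away from the fence (+x of the jig). Stays where left; pressing it down at the grip takes 5 to 18 N. Pivot at jig x 60 mm, 70 mm above the table.
- clamp_grip (a point): On the axis of the handle's round red grip (18 mm thick, from 41 to 113 mm from the pivot), 78 mm from the pivot; moves with the handle. With the handle fully down it is 75 mm above the table at jig x 138 mm. It is pressed from above.
- clamp_spot (a point): Fixed point of the jig where the clamp's rubber foot (18 mm across, at the end of the arm that swings over the fence as the handle goes down) presses on the rail's top: jig x -22 mm, y 0, 48 mm above the table. With the clamp open the foot hangs 35 to 55 mm above it; keep the gripper's body clear of it.
- square: Try square (wooden stock 90 mm, steel blade), bystander on the jig board beyond the bush block.
- offcut: Short oak offcut 75 x 44 x 30 mm, bystander on the jig board behind the fence.
- drill: Cordless drill standing on its battery, 210 mm high, bystander.
- hammer: Hammer, bystander.
- glue: White glue bottle 190 mm high, bystander.
- sander: Cork sanding block, bystander.
- pencil: Flat carpenter's pencil, bystander.

How it is judged:
On the way, in this order (a step that is already met when the one before it is completed fails the run):
1. the rail lies along the fence (both ends within 1.5 mm) with its end against the bush block (within 2 mm) (x of each of fence_c1, fence_c2 in the frame of rail below 0.034 m and y of rail_end in the frame of jig above 0.168 m), for 0.2 s.
2. the clamp's handle is fully down and its foot presses on the rail (value of joint clamp below 0.1 rad and contact force between rail and clamp_arm_c1 above 2 N), for 0.2 s.
At the end, for the whole second after the job is handed in: the rail lies flat on the board along the fence with a gap of at most 1.5 mm at either end of the fence, its end within 2 mm of the bush block, at rest, and the clamp's handle is down (within 0.1 rad) with its foot pressing on the rail (all of step 1 and all of step 2 and angle between rail's own z axis and vertical below 0.03 rad and linear speed of rail below 0.01 m/s); the robot touches nothing.
It fails at once if the fence is pushed out of its setting (either end moved by more than 1.5 mm) (distance of any of fence_c1, fence_c2 from where it was at the start of the episode above 0.0015 m).
It fails at once if a bystander is moved by more than 20 mm (distance of any of square, offcut, drill, hammer, glue, sander, pencil from where it was at the start of the episode above 0.02 m).
It also fails if it takes over 72 s, if anything falls off the work surface, if the arm or the gripper's body presses on something with over 40 N, if the wrist force passes 120 N, or if a joint passes its speed limit or range.

## Working session

There is one attempt and no reset: what is moved stays moved. The work goes in short steps, each a Python script; the robot and the scene stay as the last script left them, time stands still between calls to the robot, and variables do not carry over. Pictures are saved under pics/ and viewed, at most 10 in all, crops included, and the job is handed in when it is done.

```bash
ls; mkdir -p pics
python3 - <<'E'
from bench import env
import cv2,numpy as np
for n in("scene","top"):
    c=env.capture(n); cv2.imwrite(f"pics/{n}0.png",c["pixels"][:,:,::-1]); np.savez(f"{n}0.npz",**c)
    print(n,c["intrinsics"].tolist(),np.round(c["extrinsics"],4).tolist())
print(env.state())
E
```

```text
pics
scene [[380.2369482925918, 0.0, 316.7005569201916], [0.0, 380.2369482925918, 195.24906058761647], [0.0, 0.0, 1.0]] [[0.8556, 0.5174, -0.0151, -0.475], [0.3071, -0.5308, -0.7899, -0.1287], [-0.4167, 0.6712, -0.6131, 1.494], [0.0, 0.0, 0.0, 1.0]]
top [[392.4937268930062, 0.0, 315.49164066382366], [0.0, 392.4937268930062, 194.71611513588883], [0.0, 0.0, 1.0]] [[-0.0004, -0.9999, 0.0157, -0.0168], [-0.9975, -0.0007, -0.0708, 0.5729], [0.0708, -0.0157, -0.9974, 1.3414], [0.0, 0.0, 0.0, 1.0]]
{'time': 0.1, 'joints': array([1.15302225e+00, 2.41339978e-01, 3.87535177e-03, 1.33520240e+00,
       1.48414678e-05, 1.57078409e+00]), 'dq': array([-0.0003915 , -0.0027077 ,  0.00293017, -0.00034697,  0.00060543,
        0.00032109]), 'joint_efforts': array([-9.26563844e-04, -3.73138404e+01,  2.53009880e+01,  1.08436507e-02,
       -5.26223630e-06, -1.64692000e-05]), 'position': array([0.20263269, 0.45648833, 0.23050707]), 'ee_rot': array([-6.51373524e-01, -3.07291069e+00,  2.86940311e-03]), 'wrist_force': array([-1.40676322,  1.07936267,  0.53751407]), 'torque': array([-0.00481041, -0.02986601, -0.04011541]), 'grip_force': 0.0, 'finger_gap': 0.08539495242664502}
```

View pics/top0.png

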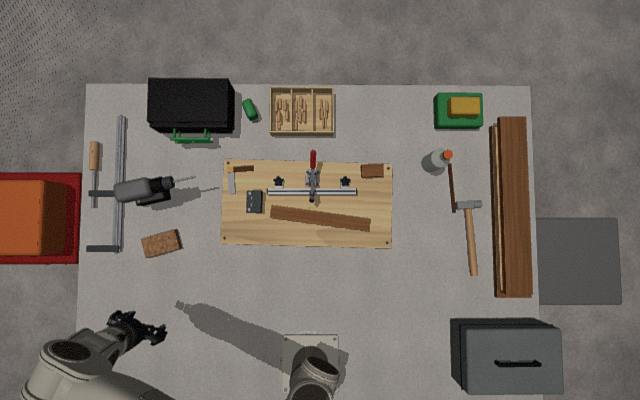

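View pics/scene0.png

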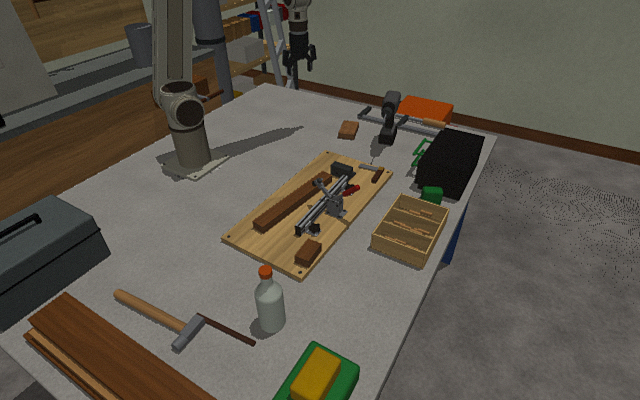

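The top view shows the board at columns 220–392, rows 157–249, the rail from (271,208) to (370,226), the fence along row 191 between columns 268 and 356, the bush block at (254,201) and the red grip at (313,158). In the scene view the clamp stands behind the fence's middle with its handle up.

```bash
cat > m.py <<'E'
import cv2,numpy as np
def ray(c,uv,z):
    K,E=c["intrinsics"],c["extrinsics"];R,t=E[:3,:3],E[:3,3]
    uv=np.atleast_2d(uv).astype(float)
    d=np.c_[uv,np.ones(len(uv))]@np.linalg.inv(K).T@R; o=-R.T@t
    return (o+d*((z-o[2])/d[:,2])[:,None])[:,:2]
def mask_pts(c,lo,hi,roi,z,close=0):
    h=cv2.cvtColor(c["pixels"],cv2.COLOR_RGB2HSV)
    m=cv2.inRange(h,lo,hi); k=np.zeros_like(m);k[roi[0]:roi[1],roi[2]:roi[3]]=255;m&=k
    cs,_=cv2.findContours(m,cv2.RETR_EXTERNAL,cv2.CHAIN_APPROX_NONE)
    b=max(cs,key=cv2.contourArea)[:,0]
    return b,m
def rect(p):
    (c,s,a)=cv2.minAreaRect((p*1000).astype(np.float32)); return np.round(c,1),np.round(s,1),round(a,2)
E
python3 - <<'E'
from m import *
c=dict(np.load("top0.npz"))
h=cv2.cvtColor(c["pixels"],cv2.COLOR_RGB2HSV)
for p in[(300,235),(320,217),(300,191),(254,198),(313,158),(180,235),(311,190)]: print(p,h[p[1],p[0]],c["depth"][p[1],p[0]])
cv2.imwrite("pics/crop.png",cv2.resize(c["pixels"][150:255,215:400,::-1],None,fx=4.3,fy=4.3,interpolation=cv2.INTER_CUBIC))
E
```

```text
(300, 235) [ 18  96 170] 1.3541563
(320, 217) [ 12 137 108] 1.3253052
(300, 191) [150   4  70] 1.3266572
(254, 198) [45  8 61] 1.3178815
(313, 158) [  2 228 105] 1.2514002
(180, 235) [ 15  16 157] 1.3659878
(311, 190) [105   6  86] 1.2521772
```

View pics/crop.png

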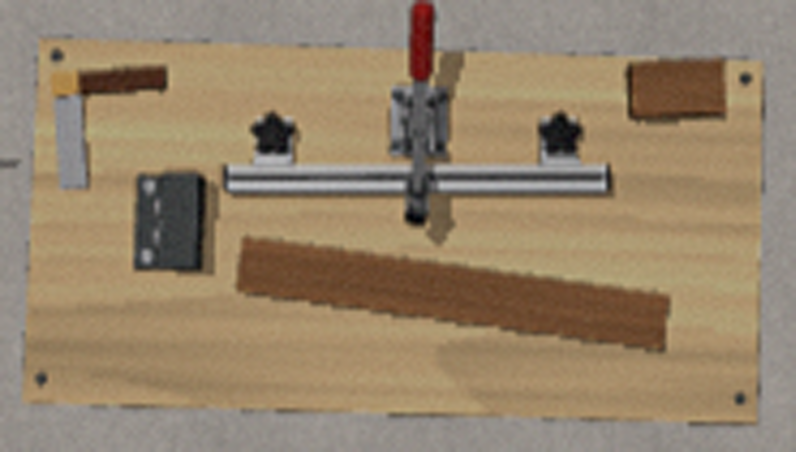

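The crop shows the rail skewed about 7° to the fence, with the block at crop (170,220), the fence front edge near crop row 193 and the clamp foot at crop (415,215).

Run:
```python
from m import *
c=dict(np.load("top0.npz"))
roi=(152,254,216,398)
h=cv2.cvtColor(c["pixels"],cv2.COLOR_RGB2HSV)
# board: saturated pixels
b,m=mask_pts(c,(5,50,60),(30,255,255),roi,0)
bp=ray(c,b,.018)
# fit lines to side contours
hull=ray(c,cv2.convexHull(b)[:,0],.018); print("board",rect(hull))
r,_=mask_pts(c,(5,100,50),(16,255,130),(200,236,262,376),0)
rp=ray(c,r,.048);print("rail",rect(rp),cv2.fitLine((rp*1000).astype(np.float32),cv2.DIST_L2,0,.01,.01).ravel())
C,S,A=rect(hull); box=cv2.boxPoints((C,S,A)); 
u=(box[1]-box[0]); 
if np.linalg.norm(u)<400:u=box[2]-box[1]
u/=np.linalg.norm(u); u*=np.sign(u[1]); yaw=np.arctan2(-u[0],u[1]); ex=np.array([np.cos(yaw),np.sin(yaw)]);ey=u
o=np.array(C)-ex*(-22.5)-ey*15
print("jig",o,yaw)
J=lambda p:np.c_[(p-o)@ex,(p-o)@ey]
q=J(rp*1000);print("rail in jig",rect(q/1000), cv2.boxPoints(cv2.minAreaRect(q.astype(np.float32))))
k,_=mask_pts(c,(0,0,0),(179,40,90),(185,215,240,264),0); print("block",rect(J(ray(c,k,.062)*1000)/1000))
# fence front edge: per column, low-saturation pixels lowest row
g=[]
for x in list(range(272,306))+list(range(322,352)):
    col=h[180:200,x]; rows=np.where(col[:,1]<45)[0]
    g.append((x,180+rows.max()+.5))
f=J(ray(c,np.array(g),.054)*1000); P=np.polyfit(f[:,1],f[:,0],1); print("fence x(y)",P,np.std(f[:,0]-np.polyval(P,f[:,1])))
gm,_=mask_pts(c,(0,150,60),(8,255,255),(145,175,300,325),0)
print("grip px",gm.min(0),gm.max(0))
K,E=c["intrinsics"],c["extrinsics"]
ys,xs=np.nonzero(cv2.inRange(h,(0,150,60),(8,255,255))[145:175,300:325]);ys+=145;xs+=300
d=c["depth"][ys,xs];pc=np.c_[(xs-K[0,2])*d/K[0,0],(ys-K[1,2])*d/K[1,1],d];w=(pc-E[:3,3])@E[:3,:3]*1000
jj=np.c_[J(w[:,:2]),w[:,2]];i=np.argsort(jj[:,0]);print(np.round(jj[i[::5]]))
```

```text
board (array([544.1,  13.5]), array([589.9, 296.5]), 88.31)
rail (array([492., -31.]), array([340.6,  44.1]), 82.28) [ 1.3641128e-01  9.9065226e-01  4.9206635e+02 -3.1485752e+01]
jig [566.1478363  -2.1570406] -0.029496083
rail in jig (array([-73.3, -31. ]), array([340.6,  44.1]), 83.97) [[-113.086006 -198.06226 ]
 [ -69.2579   -202.69565 ]
 [ -33.44494   136.06522 ]
 [ -77.27305   140.69861 ]]
block (array([-22.9, 191.8]), array([50. , 73.5]), 89.38)
fence x(y) [-0.03024917  5.0705274 ] 4.36130164186957e-14
grip px [310 151] [315 168]
[[ 88.   1. 109.]
 [ 93.   4. 114.]
 [ 97.   8. 114.]
 [102.   1. 124.]
 [107.   2. 133.]
 [111.  -5. 130.]
 [116.  -1. 139.]
 [119.  -4. 139.]
 [121.   5. 142.]
 [127.   2. 149.]
 [130.   2. 149.]
 [133.   2. 150.]
 [136.   6. 148.]]
```

```bash
cat > r.py <<'E'
from bench import env
from m import *
YAW=-0.0295; O=np.array([.56615,-.00216]); EX=np.array([np.cos(YAW),np.sin(YAW)]); EY=np.array([-EX[1],EX[0]])
def W(x,y,z): return np.r_[O+EX*x/1e3+EY*y/1e3, z/1e3]
def Jt(): 
    p=env.state()["position"]; d=p[:2]-O; return np.round([d@EX*1e3,d@EY*1e3,p[2]*1e3],2)
def rots(): return [np.pi*np.array([np.cos(f),np.sin(f),0]) for f in(YAW/2,YAW/2+np.pi/2)]
def rail():
    c=env.capture("top"); r,_=mask_pts(c,(5,100,50),(16,255,130),(180,240,240,380),0)
    p=ray(c,r,.048)*1e3-O*1e3; q=np.c_[p@EX,p@EY].astype(np.float32)
    print("rail jig",np.round(cv2.boxPoints(cv2.minAreaRect(q)),1).tolist()); return c
def push(x,y,d,v=.02,th=7,z=27,zup=75,R=None):
    """descend at jig (x,y), push +x by d mm, back off, rise"""
    env.line_to(W(x,y,zup),velocity=.25); env.line_to(W(x,y,z),velocity=.15)
    f0=env.state()["wrist_force"]
    hit=env.line_to(W(x+d,y,z),velocity=v,threshold=th)
    s=env.state(); print("push y",y,"hit",hit,"at",Jt(),"dF",np.round(s["wrist_force"]-f0,1),"t",round(s["time"],1))
    p=Jt(); env.line_to(W(p[0]-8,y,z),velocity=.05); env.line_to(W(p[0]-12,y,zup),velocity=.2)
E
python3 - <<'E'
from r import *
c=[(r,env.solve_ik(W(-135,-150,80),r)) for r in rots()]
for r,q in c: print(r,q)
r=min((x for x in c if x[1] is not None),key=lambda x:abs(x[1][5]))[0]
env.set_gripper(0)
env.move_pose(W(-135,-150,150),r)
push(-135,-150,55)
env.line_to(W(-150,-150,120),velocity=.3)
rail(); print(env.state()["time"],env.state()["wrist_force"])
E
```

```text
[ 3.14125091 -0.04633681  0.        ] [-3.34038686e-01  2.77476443e-01 -3.71670157e-01  9.21649726e-01
 -4.44089210e-16  2.83705397e+00]
[0.04633681 3.14125091 0.        ] [-0.33403869  0.27747644 -0.37167016  0.92164973  0.         -0.30453869]
push y -150 hit False at [ -80.05 -150.01   26.99] dF [-0.8 -0.3 -1.6] t 7.0
rail jig [[-86.69999694824219, 140.39999389648438], [-68.4000015258789, -198.0], [-23.299999237060547, -195.60000610351562], [-41.70000076293945, 142.8000030517578]]
8.1417 [0.20444939 0.46048982 0.66875583]
```

Run:
```python
from r import *
push(-106,100,30,v=.02)
# face at y=-70 est; new rail after push, check by camera
env.line_to(W(-150,100,110),velocity=.3); c=rail()
```

```text
push y 100 hit False at [-75.9   99.9   27.06] dF [-0.8  0.8 -0.5] t 11.4
rail jig [[-73.30000305175781, -197.60000610351562], [-26.299999237060547, -198.5], [-19.799999237060547, 139.0], [-66.80000305175781, 139.89999389648438]]
```

Run:
```python
from r import *
push(-92,-75,34,v=.018)
env.line_to(W(-150,-75,110),velocity=.3); c=rail()
cv2.imwrite("pics/a.png",cv2.resize(c["pixels"][150:255,215:400,::-1],None,fx=4.3,fy=4.3,interpolation=cv2.INTER_CUBIC))
```

```text
push y -75 hit False at [-58.01 -74.97  27.04] dF [-1.8 -0.3 -1. ] t 16.0
rail jig [[-59.0, 141.5], [-44.70000076293945, -198.1999969482422], [1.7000000476837158, -196.3000030517578], [-12.600000381469727, 143.39999389648438]]
```

View pics/a.png

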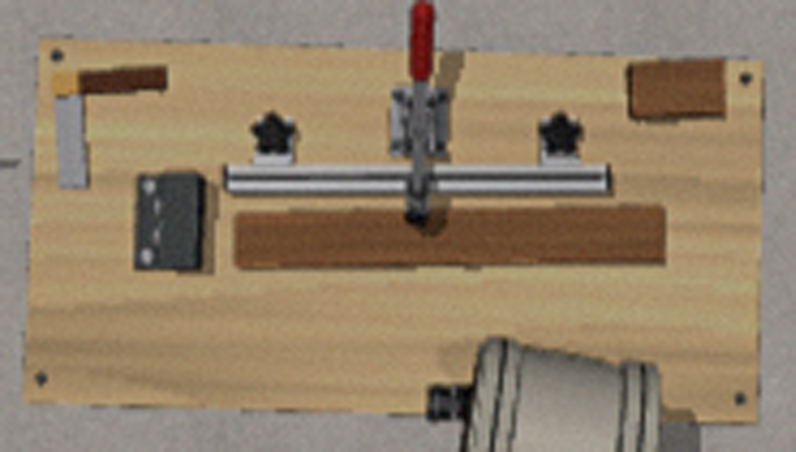

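The picture shows the rail nearly parallel with the fence, about 12 mm off it, and 27 mm short of the block. Next I seat both ends by feel.

Run:
```python
from r import *
push(-74,110,36,v=.01,th=6)
push(-66,-130,40,v=.01,th=6)
env.line_to(W(-150,-130,110),velocity=.3); c=rail()
print(env.state()["time"])
```

```text
push y 110 hit True at [-51.84 109.84  26.33] dF [ 0.3 -0.7  0.7] t 20.8
push y -130 hit True at [ -43.2  -129.92   26.25] dF [ 0.4 -0.1 -1.2] t 25.4
rail jig [[-45.20000076293945, 141.89999389648438], [-31.0, -197.89999389648438], [13.600000381469727, -196.0], [-0.6000000238418579, 143.6999969482422]]
26.6167
```

Run:
```python
from r import *
env.line_to(W(-30,-232,90),velocity=.3); env.line_to(W(-6,-232,60),velocity=.2); env.line_to(W(-6,-232,27),velocity=.15)
hit=env.line_to(W(-8.2,-170,27),velocity=.013,threshold=7); p=Jt(); print(hit,p,env.state()["wrist_force"],env.state()["time"])
env.line_to(W(p[0],p[1]-8,27),velocity=.06); env.line_to(W(p[0]-10,p[1]-15,75),velocity=.2)
env.line_to(W(-100,-185,90),velocity=.3)
c=rail(); print(env.state()["time"])
cv2.imwrite("pics/b.png",cv2.resize(c["pixels"][150:255,215:400,::-1],None,fx=4.3,fy=4.3,interpolation=cv2.INTER_CUBIC))
```

```text
True [  -7.87 -187.06   26.73] [ 0.78223892 -0.79310475  0.71159972] 31.1417
rail jig [[-46.400001525878906, 165.6999969482422], [-32.70000076293945, -170.60000610351562], [12.5, -168.6999969482422], [-1.2999999523162842, 167.5]]
32.3
```

View pics/b.png

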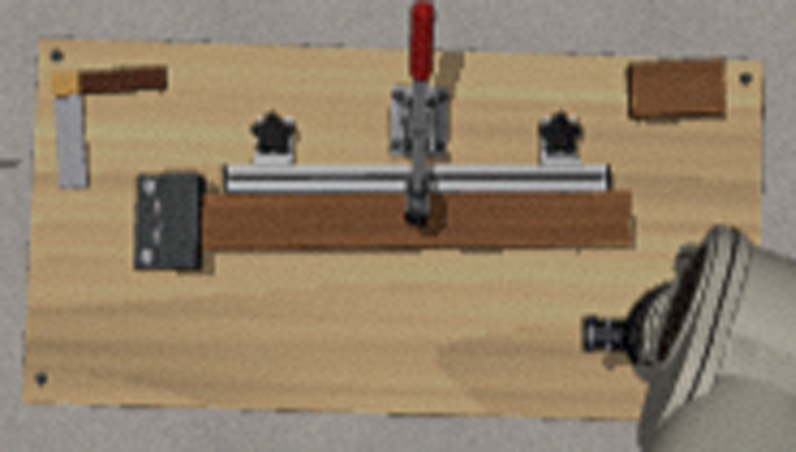

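The rail's end now meets the block at crop (203,220) and the rail lies along the fence. I'll re-seat both ends by feel, then nudge the end once more.

Run:
```python
from r import *
push(-53,-130,20,v=.009,th=6.5)
push(-60,110,20,v=.009,th=6.5)
push(-53,-130,20,v=.009,th=6.5)
env.line_to(W(-30,-198,80),velocity=.3); env.line_to(W(-4,-198,60),velocity=.2); env.line_to(W(-4,-198,27),velocity=.15)
hit=env.line_to(W(-4.4,-178,27),velocity=.009,threshold=7); p=Jt(); print(hit,p,env.state()["time"])
env.line_to(W(p[0],p[1]-8,27),velocity=.06); env.line_to(W(p[0]-10,p[1]-15,75),velocity=.2)
env.line_to(W(-100,-185,100),velocity=.3)
c=rail(); print(env.state()["time"])
cv2.imwrite("pics/c.png",cv2.resize(c["pixels"][185:220,240:376,::-1],None,fx=5.8,fy=5.8,interpolation=cv2.INTER_CUBIC))
```

```text
push y -130 hit True at [ -43.55 -129.85   26.29] dF [ 0.8  0.6 -0.6] t 34.5
push y 110 hit True at [-50.92 110.16  26.4 ] dF [ 1.1 -0.9 -0.7] t 38.0
push y -130 hit True at [ -43.5  -130.09   26.32] dF [-1.2 -0.2  0.8] t 41.6
True [  -4.6  -186.96   26.72] 44.7833
rail jig [[-42.0, 166.1999969482422], [-32.0, -170.10000610351562], [12.300000190734863, -168.8000030517578], [2.299999952316284, 167.60000610351562]]
45.975
```

View pics/c.png

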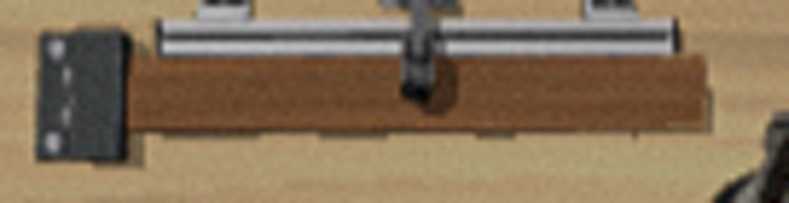

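The rail lies flush on the fence with its end against the block, and the contact positions repeat, so I'll press the clamp.

Run:
```python
from r import *
env.line_to(W(-60,-150,190),velocity=.35); env.line_to(W(116,0,190),velocity=.3); env.line_to(W(116,0,158),velocity=.15)
hit=env.line_to(W(121,0,120),velocity=.04,threshold=32); print(hit,Jt(),env.state()["wrist_force"])
if not hit:
    hit=env.line_to(W(131,0,80),velocity=.035,threshold=32); print(hit,Jt(),env.state()["wrist_force"])
print(env.state()["time"])
p=Jt(); env.line_to(W(p[0],0,p[2]+80),velocity=.15)
env.line_to(W(-60,-150,190),velocity=.35)
c=rail();s=env.capture("scene");print(env.state()["time"])
h=cv2.cvtColor(c["pixels"],cv2.COLOR_RGB2HSV);K,E=c["intrinsics"],c["extrinsics"]
ys,xs=np.nonzero(cv2.inRange(h,(0,150,50),(8,255,255))[140:180,295:330]);ys+=140;xs+=295
d=c["depth"][ys,xs];w=(np.c_[(xs-K[0,2])*d/K[0,0],(ys-K[1,2])*d/K[1,1],d]-E[:3,3])@E[:3,:3]
x=(w[:,:2]-O)@EX*1e3; print(np.polyfit(x,w[:,2]*1e3,1),x.min(),x.max(),np.median(w[:,2]))
a=cv2.resize(c["pixels"][140:255,215:400],(740,460),interpolation=cv2.INTER_CUBIC)
cv2.imwrite("pics/d.png",a[:,:,::-1]); cv2.imwrite("pics/e.png",cv2.resize(s["pixels"][150:280,220:400,::-1],None,fx=4,fy=4))
```

```text
False [ 1.2212e+02 -4.0000e-02  1.2122e+02] [-0.07168319 -0.48076243  4.36401759]
False [ 1.3365e+02 -4.0000e-02  8.4670e+01] [-1.34598118  0.07865107 14.83208453]
50.1417
rail jig [[-45.400001525878906, 166.10000610351562], [-35.20000076293945, -170.1999969482422], [12.300000190734863, -168.8000030517578], [2.0999999046325684, 167.5]]
51.8083
[ -3.72550809 594.60460004] -89.92052577284583 168.7500464103221 0.08375686524833917
```

View pics/d.png

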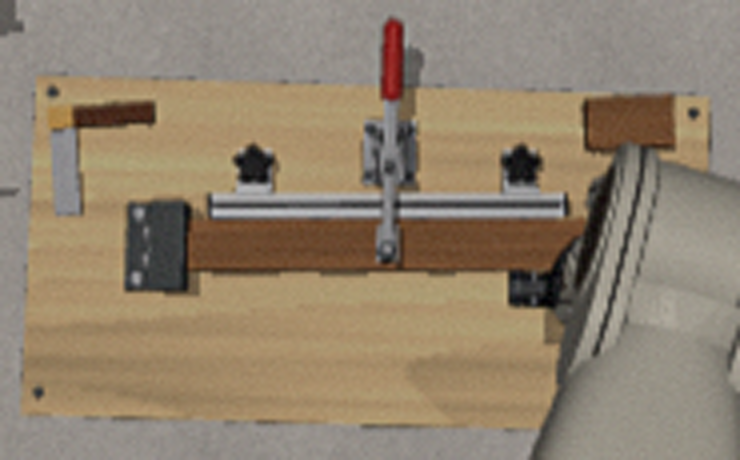

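View pics/e.png

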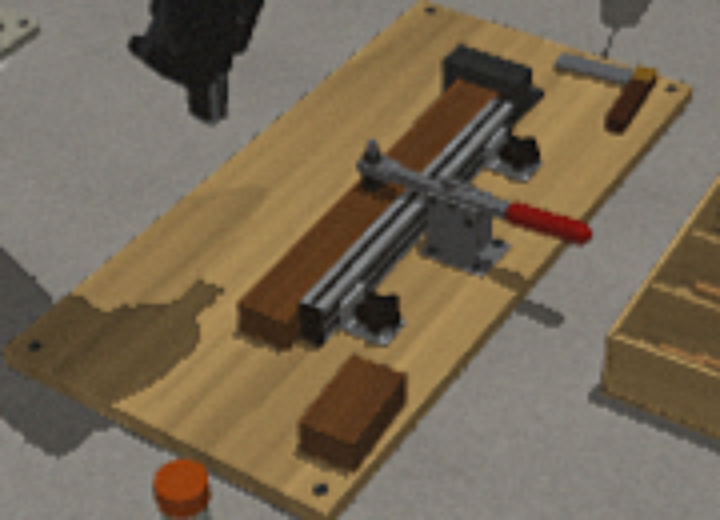

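Both pictures show the handle level (grip top 84 mm above the table, the fully-down height), with the foot on the rail and the rail flush against fence and block. The arm is clear.

```bash
python3 -c "
from bench import env
print(env.sign_off())"
```

```text
the job is handed in; nothing more can be done
None
```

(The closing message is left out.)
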